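Hold the coin tray over the opened cash box

ROBOT

A 6-joint arm with a two-finger parallel gripper is mounted at the origin on a cart in front of the work surface, level with it; the furniture and walls round the work are solid. World frame = base frame: x ahead of the robot, y to its left, z up, the work surface at z = 0. Lengths are in m, angles in degrees, forces in N, time in s.
With the tool pointing down it reaches from about 0.25 to 0.725 m from the base axis. Payload 9.7 kg.
Tool frame: the origin (TCP) lies midway between the tips of the shut fingers; the grasp point (between the pads) lies 19 mm behind it; z points along the fingers, y is the line along which they close (so a half turn about z gives the same grasp; the last joint's range is limited). The gripper opens to 85 mm and grips with 20 to 120 N. Pads are 22 mm wide; open, the fingers measure 114 mm over their backs; the gripper's body (76 mm by 85 mm) begins 54 mm behind the grasp point. The pads swing forward as they close: fully open they stand 13 mm farther back than shut.
Start: joints at [64.572, 4.979, 10.078, 95.1, 0, 90], TCP at [0.236, 0.497, 0.231] pointing down, gripper open.
Joint ranges: [-179.16, 179.16], [-48.56, 103.87], [-65.8, 70.77], [-126.05, 130.52], [-82.76, 87.17], [-180, 180]. Speed limits (degrees/s): [127.2, 127.2, 147.25, 180, 180, 180].

INTERFACE

Orientations are given as a 3x3 rotation matrix whose columns are the frame's x, y, z axes.
In Python, from station import telemetry, optics, workorder gives the robot as it stands.
- The arm moves only by the tool drive_tool, never from a script. Its argument "rows" is a list of rows, each an object with "travel": the shift along the tool's x, y, z in m, a list of three; "delta_rot": the turn, a rotation vector about the tool's x, y, z in rad, a list of three; "jaw": the closure, from 0 (fully open) to 1 (shut). A call has exactly 8 rows; each row shifts and turns the commanded pose from where the row before left it, along the tool's axes as they then stand; what a row does not reach is not made up. A row lasts 1/8 s, in which the tool goes at most 62.5 mm and 10.7 degrees, less where a joint would pass 70% of its speed; a pose out of reach is approached as far as the arm can. A call with a gripper value outside its range is refused whole. The fingers move at their own pace and stop on an object; "grip_force" is the grip in N (left out, the last holds). Time passes only in rows, so rows that do not move let the fingers close, or fill a call up. It gives the time, the measured TCP pose, the force, the opening and the grip force at its end, in the units of the state.
- telemetry.sense(): the state, without advancing time (a new reading comes with each control period).
- optics.read_camera(name): name is "scene" or "side" or "wrist"; returns (picture, depth): 480x640x3 uint8, red, green, blue; 480x640 float32, m along the optical axis (not along the pixel's ray), 0 where there is no reading.
- optics.camera_params(name): a dict with "fx", "fy", "cx", "cy" (pixels), "position" and "attitude" of the camera in the world. Camera axes: x right, y up, looking along -z (the intrinsics and any distortion apply to the point x, -y, -z); pixel columns grow to the right and rows downward; lengths in m; the calibration is good to about 2 mm. A picture is of the moment at which its call begins: read the wrist's pose just before it. camera_params takes no time and is no camera call; for the wrist camera it gives the pose at the moment of the call.
- workorder.hand_in(): hands the job in; it is judged then, once.
The state is a dict: "clock": time; "joints": joint angles; "joint_velocities": joint speeds; "tau": joint torques, N m; "tcp_pos": TCP position; "tcp_rot": TCP orientation; "contact_force": force on the tool from outside, world axes, zero at the start; "wrist_torque": the same for the moment, N m; "gripper_width": finger opening in m; "gripper_force": force on a finger pad.
Only numpy, scipy, OpenCV 4.12 (cv2) and the standard library are available. Lean on these libraries where they do the work, as an engineer would, in place of code of your own. Each camera call takes 0.05 s, during which the arm holds its last target. There are 200 camera calls.

TASK

Lift the lid of the cash box by the bar handle on its front until it stands upright or farther back and stays open by itself. Then pick up the coin tray by the grip bar along its middle, carry it over the tin, the cups and the jar without disturbing them, and bring it over the open box: level, square with the box, centred on the opening and about 2 cm above the rim, never touching the box or its lid, so that I can slip the banknotes in underneath before it goes in. Finish still holding the tray there, motionless; do not lower it in or let it go.

Things in the scene. Friction and masses are not known exactly. Their poses are not given: they have to be found in the camera images.
- cash_box: grey sheet-steel cash box, 150 (its x) x 200 (its y) x 90 mm high without the lid, walls 4 mm, fixed to the desk. Origin at the centre of its underside, on the desk; z up. Its -x side is the front (steel lock, lid handle), the lid's hinge is along the +x top edge. Inside measure of the opening 142 x 192 mm; empty.
- box_mouth (a point): centre of the box's opening, at the height of its rim (90 mm above the desk); axes as the box's.
- lid_hinge (a point): middle of the lid's hinge line, at the top of the box's back wall; the line runs along the lid's y axis, which stays parallel to the box's y.
- lid_handle (a point): middle of the lid's handle: a round steel bar 10 mm thick, 74 mm long along y, carried 38 mm in front of the lid's front edge and 188 mm from the hinge line; 9 mm above the level of the rim when the lid is shut. The space between bar and lid is open (33 mm), as is the space below the bar.
- lid (a joint): angle of the lid, a shell 150 x 200 x 18 mm, 0.25 kg: 0 shut, 1.57 upright, stop at 1.85 rad (leaning back). It starts shut or a little ajar. The hinge is stiff (about 0.35 N m): the lid stays wherever it is left.
- coin_tray: white plastic coin tray with six cups, 130 (its x) x 180 (its y) x 32 mm, 0.18 to 0.33 kg, symmetric under a half turn, loose on the 3 mm black mat. Origin: centre of its underside, z up. Square with the box, its x and y lie along the box's (either way round), with 6 mm to spare on each side. A tall machine stands close behind it: lift it straight up, carry it on the robot's side.
- tray_grip (a point): point to grip the tray: in its upright grip bar, 50 mm above the underside; the bar is 10 mm thick (along the tray's x), 72 mm long (along y), its top 58 mm above the underside. Beside the bar, 50 mm are free to each side down to the 24 mm level.
- tin: bystander, one of the three containers in a row between tray and box (in any order): food tin, 75 mm across, 110 mm high, loose. Origin at the centre of its underside, z up.
- cups: bystander: stack of clear plastic cups, 92 mm across the rim, 170 mm high, very light, loose. Origin at the centre of its underside, z up.
- jar: bystander: glass jar of sweets with a grey cap, 75 mm across, 100 mm high, loose. Origin at the centre of its underside, z up.

How it is judged (in metres and radians):
On the way, in this order (a step that is already met when the one before it is completed fails the run):
1. the lid stands open (at least 1.45 rad) while the tray is still in its place (value of joint lid above 1.45 rad and distance of coin_tray from where it was at the start of the episode below 0.03 m), for 0.2 s.
2. the tray is lifted clear of the desk in the gripper (height (world z) of coin_tray above 0.06 m and contact force between the fingers and coin_tray above 1 N), for 0.2 s.
At the end, for the whole second after the job is handed in: Lid open at least 1.45 rad; tray at rest in the gripper, underside 8 to 35 mm above the rim, within 8 mm of the opening's centre, turned (either way round) and tilted at most 0.07 rad, touching neither box nor lid; tin, cups and jar within 20 mm of their places (value of joint lid above 1.45 rad and horizontal distance between coin_tray and box_mouth below 0.008 m and z of coin_tray in the frame of box_mouth between 0.008 and 0.035 m and angle between the y axis of coin_tray and the y axis of cash_box, either way round below 0.07 rad and angle between coin_tray's own z axis and vertical below 0.07 rad and contact force between coin_tray and cash_box below 0.2 N and contact force between the fingers and coin_tray above 1 N and linear speed of coin_tray below 0.02 m/s and angular speed of coin_tray below 0.1 rad/s and distance of each of tin, cups, jar from where it was at the start of the episode below 0.02 m); the arm keeps its last pose, push and grip.
It fails at once if the tray touches the box or its lid (contact force between coin_tray and cash_box above 1 N).
It fails at once if the tin, the cups or the jar are shifted by more than 20 mm or tipped (distance of any of tin, cups, jar from where it was at the start of the episode above 0.02 m or angle between any of tin, cups, jar's own z axis and vertical above 0.3 rad).
It also fails if it takes over 69 s, if anything falls off the work surface, if the arm or the gripper's body presses on something with over 40 N, if the wrist force passes 120 N, or if a joint passes its speed limit or range.

## Working session

There is one attempt and no reset: what is moved stays moved. The work goes in short steps, Python scripts to look and compute and a tool call to move; the robot and the scene stay as the last step left them, time stands still between calls to the robot, and variables do not carry over. Pictures are saved under pics/ and viewed, at most 10 in all, crops included, and the job is handed in when it is done.

Besides the shell and the picture viewer there is one more tool, called after "Emit:" as name(argument=value, ...), one argument or row to a line, values as JSON. drive_tool: Moves the arm, as the interface text tells. Its arguments: {"type":"object","properties":{"rows":{"type":"array","items":{"type":"object","properties":{"travel":{"type":"array","items":{"type":"number"}},"delta_rot":{"type":"array","items":{"type":"number"}},"jaw":{"type":"number"}}}},"grip_force":{"type":"number"}},"required":["rows"]}

```bash
mkdir -p pics; ls; cat > h.py <<'E'
import numpy as np, cv2
from station import telemetry, optics, workorder
def cap(n):
    p=optics.camera_params(n); im,d=optics.read_camera(n); return im,d,p
def cloud(d,p):
    v,u=np.mgrid[0:480,0:640]
    c=np.stack([(u-p['cx'])/p['fx']*d,-(v-p['cy'])/p['fy']*d,-d],-1)
    return c@np.array(p['attitude']).T+np.array(p['position'])
E
python3 - <<'E'
from h import *
for n in('scene','side','wrist'):
    im,d,p=cap(n); cv2.imwrite(f'pics/{n}0.png',im[...,::-1]); np.savez(f'{n}0.npz',im=im,d=d,P=cloud(d,p)); print(n,p,(d>0).mean())
print(telemetry.sense())
E
```

```text
pics
scene {'fx': 561.5207828382453, 'fy': 561.5207828382453, 'cx': 316.17539323231836, 'cy': 244.57961382402928, 'position': array([-0.24789071, -0.46927229,  0.765664  ]), 'attitude': array([[ 0.4232451 ,  0.5718586 , -0.70273845],
       [-0.90576779,  0.24894463, -0.34294502],
       [-0.02117309,  0.78166765,  0.62333569]])} 0.9960807291666667
side {'fx': 442.9627838636059, 'fy': 442.9627838636059, 'cx': 322.2192867961804, 'cy': 237.36501685398005, 'position': array([ 0.07842783, -0.04526839,  0.82036249]), 'attitude': array([[-0.09872405,  0.84653747, -0.52309452],
       [-0.99510136, -0.08671937,  0.04746606],
       [-0.00518063,  0.52521811,  0.85095188]])} 0.9959342447916667
wrist {'fx': 341.4114683903944, 'fy': 341.4114683903944, 'cx': 318.90598308866043, 'cy': 241.43695237858182, 'position': array([0.16780833, 0.53013957, 0.37357152]), 'attitude': array([[ 4.28600099e-01, -8.62527051e-01, -2.68977772e-01],
       [ 9.03494269e-01,  4.09247575e-01,  1.27336281e-01],
       [ 2.47514085e-04, -2.97596218e-01,  9.54691798e-01]])} 0.995986328125
{'clock': 0.15, 'joints': array([ 6.45734053e+01,  5.00369227e+00,  1.00445743e+01,  9.51003550e+01,
       -1.33858545e-04,  9.00015003e+01]), 'joint_velocities': array([-0.07970468, -0.04326797,  0.14638109, -0.04149867, -0.01289626,
       -0.02520076]), 'tau': array([ 2.32605862e-04, -5.20763540e+01,  4.65045941e+01,  1.38366275e-02,
       -6.05743526e-05, -2.36314247e-05]), 'tcp_pos': array([0.2360669 , 0.49655922, 0.23074479]), 'tcp_rot': array([[-9.03124857e-01,  4.29377801e-01, -4.43559200e-04],
       [ 4.29378030e-01,  9.03124370e-01, -9.38456932e-04],
       [-2.36345059e-06, -1.03799836e-03, -9.99999461e-01]]), 'contact_force': array([ 1.02165902, -1.04759021,  0.61243578]), 'wrist_torque': array([-0.04436079,  0.03055221, -0.0008563 ]), 'gripper_force': 0.0, 'gripper_width': 0.08557337579291259}
```

View pics/side0.png

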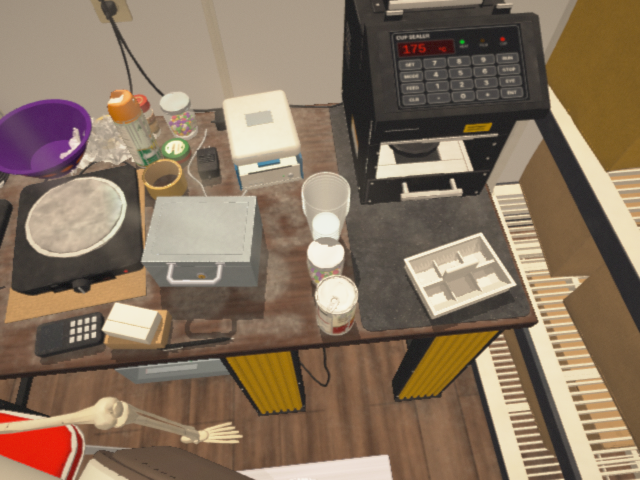

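View pics/scene0.png

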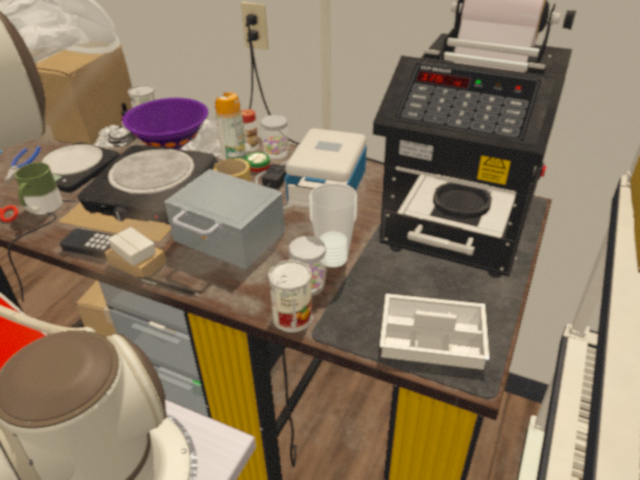

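The side view shows the shut box (205,240) with its bar handle (195,272). The row runs cups (325,205), jar (325,258), tin (337,303), and the tray is at (460,275). The scene view agrees. Next I'll measure from the depth.

```bash
python3 - <<'E'
from h import *
def pts(n,u0,u1,v0,v1,z0,z1):
    f=np.load(n+'0.npz');P=f['P'][v0:v1,u0:u1].reshape(-1,3);I=f['im'][v0:v1,u0:u1].reshape(-1,3).astype(int)
    m=(P[:,2]>z0)&(P[:,2]<z1);return P[m],I[m]
def rect(P,t):
    r=cv2.minAreaRect((P[:,:2]*1000).astype(np.float32));print(t,len(P),np.round(r[0],1),np.round(r[1],1),round(r[2],2),'z',np.round(np.percentile(P[:,2],[5,50,95]),4))
for n,bx,tr in(('side',(140,270,190,292),(395,525,228,325)),('scene',(165,290,165,265),(370,500,285,375))):
    P,I=pts(n,*bx,0.085,0.14);rect(P,n+' lid+handle')
    P,I=pts(n,*bx,0.1025,0.14);rect(P,n+' lidtop')
    A=np.c_[P[:,:2],np.ones(len(P))];print('plane',np.linalg.lstsq(A,P[:,2],rcond=None)[0])
    P,I=pts(n,*tr,0.028,0.05);m=I.min(1)>120;rect(P[m],n+' tray rim')
    P,I=pts(n,*tr,0.05,0.07);rect(P,n+' tray bar');
for n,l in(('side',(('cups',295,355,170,245),('jar',305,347,236,285),('tin',313,360,275,335))),('scene',(('cups',308,360,180,270),('jar',288,328,233,295),('tin',268,314,258,330)))):
  for t,*b in l:
    P,I=pts(n,*b,0.02,0.2); zt=np.percentile(P[:,2],99.5);Q=P[P[:,2]>zt-0.012]
    c,r=cv2.minEnclosingCircle((Q[:,:2]*1000).astype(np.float32));print(n,t,round(zt,3),np.round(c,0),round(r,1))
f=np.load('side0.npz');P=f['P']
print('handle px',[np.round(P[v,195],3) for v in range(258,292,3)])
print('machine front',[np.round(P[v,430],3) for v in (150,170,183,190,194,198,205)])
P=P.reshape(-1,3);m=(P[:,2]>.08)&(P[:,2]<.4)&(P[:,1]<-.15)&(P[:,1]>-.6);print('machine minx',np.percentile(P[m],[.5,2,10],axis=0))
E
```

```text
side lid+handle 7997 [541.2 146.3] [201.2 195.7] 84.46 z [0.098  0.1087 0.1111]
side lidtop 7284 [541.2 146.3] [201.2 195.7] 84.46 z [0.1053 0.1089 0.1111]
plane [ 0.01023587 -0.00101031  0.10321757]
side tray rim 1447 [ 454.3 -351.5] [130.8 182.7] 15.21 z [0.0288 0.0349 0.0396]
side tray bar 220 [ 453.3 -349.9] [11.4 71.3] 14.6 z [0.0523 0.0604 0.063 ]
scene lid+handle 5028 [520.8 111.6] [355.1 262.7] 27.23 z [0.0909 0.1074 0.1101]
scene lidtop 4067 [520.8 111. ] [354.7 261.6] 27.23 z [0.1042 0.1079 0.1103]
plane [0.00725562 0.00075056 0.10359159]
scene tray rim 1782 [ 455.7 -353.1] [133.4 180. ] 14.86 z [0.0288 0.034  0.0446]
scene tray bar 311 [ 455.2 -353. ] [13.8 70.9] 16.59 z [0.051  0.0582 0.0619]
side cups 0.162 [586. -98.] 47.0
side jar 0.111 [467. -96.] 55.7
side tin 0.112 [398. -99.] 38.0
scene cups 0.161 [ 588. -100.] 48.7
scene jar 0.11 [444. -98.] 81.5
scene tin 0.111 [ 412. -106.] 51.7
handle px [array([0.496, 0.152, 0.107]), array([0.488, 0.151, 0.11 ]), array([0.489, 0.155, 0.097]), array([0.489, 0.157, 0.087]), array([0.489, 0.16 , 0.075]), array([0.489, 0.163, 0.062]), array([0.49 , 0.166, 0.049]), array([0.491, 0.17 , 0.035]), array([0.449, 0.151, 0.103]), array([0.446, 0.152, 0.098]), array([ 0.489,  0.179, -0.002]), array([0.481, 0.178, 0.002])]
machine front [array([ 0.719, -0.34 ,  0.1  ]), array([ 0.676, -0.334,  0.085]), array([ 0.632, -0.321,  0.098]), array([ 0.633, -0.326,  0.072]), array([ 0.595, -0.31 ,  0.109]), array([ 0.591, -0.311,  0.102]), array([ 0.641, -0.342,  0.004])]
machine minx [[ 0.38842391 -0.59983641  0.08177402]
 [ 0.57944186 -0.59872961  0.08333976]
 [ 0.58798785 -0.4284699   0.10126842]]
```

```bash
python3 - <<'E'
from h import *
for n,b in(('side',(140,270,190,262)),('scene',(165,290,165,265))):
    f=np.load(n+'0.npz');u0,u1,v0,v1=b;P=f['P'][v0:v1,u0:u1].reshape(-1,3)
    m=(P[:,2]>.103)&(P[:,2]<.118)&(P[:,0]>.474)&(P[:,0]<.66)&(P[:,1]>.02)&(P[:,1]<.27);P=P[m]
    r=cv2.minAreaRect((P[:,:2]*1000).astype(np.float32));print(n,r,np.percentile(P[:,2],[5,50,95]))
    P=f['P'].reshape(-1,3);m=(P[:,2]>.085)&(P[:,2]<.13)&(P[:,0]>.42)&(P[:,0]<.462)&(P[:,1]>.05)&(P[:,1]<.25);P=P[m]
    r=cv2.minAreaRect((P[:,:2]*1000).astype(np.float32));print('bar',len(P),r,np.percentile(P[:,2],[5,50,95]))
    P=f['P'].reshape(-1,3);m=(P[:,2]>.02)&(P[:,2]<.08)&(P[:,0]>.46)&(P[:,0]<.51)&(P[:,1]>.07)&(P[:,1]<.22);P=P[m]
    print('front wall',len(P),np.polyfit(P[:,1]-.15,P[:,0],1))
E
```

```text
side ((563.28173828125, 144.19622802734375), (200.9534912109375, 151.66238403320312), 84.20122528076172) [0.10678136 0.10902166 0.11116687]
bar 341 ((451.3599853515625, 152.79022216796875), (20.511049270629883, 98.33049774169922), 0.3346608579158783) [0.09814948 0.10291892 0.10565368]
front wall 808 [0.0973872  0.48783712]
scene ((556.7006225585938, 142.95033264160156), (205.01513671875, 169.5458221435547), 84.91533660888672) [0.1050986  0.10793814 0.1102851 ]
bar 216 ((452.29937744140625, 149.56564331054688), (92.76361083984375, 17.716712951660156), 88.8985595703125) [0.09635739 0.10156847 0.1046832 ]
front wall 973 [0.09865586 0.49044559]
```

Emit:
drive_tool(
  rows=[
    {"travel": [-0.0426,-0.0271,0],"delta_rot": [0,0,0],"jaw": 0.68},
    {"travel": [-0.0426,-0.0271,0],"delta_rot": [0,0,0],"jaw": 0.68},
    {"travel": [-0.0426,-0.0271,0],"delta_rot": [0,0,0],"jaw": 0.68},
    {"travel": [-0.0426,-0.0271,0],"delta_rot": [0,0,0],"jaw": 0.68},
    {"travel": [-0.0426,-0.0271,0],"delta_rot": [0,0,0],"jaw": 0.68},
    {"travel": [-0.0426,-0.0271,0],"delta_rot": [0,0,0],"jaw": 0.68},
    {"travel": [-0.0426,-0.0271,0],"delta_rot": [0,0,0],"jaw": 0.68},
    {"travel": [-0.0426,-0.0271,0],"delta_rot": [0,0,0],"jaw": 0.68},
  ],
  grip_force=25,
)

```text
clock: 1.15
tcp_pos: [0.4514, 0.153, 0.2312]
tcp_rot: [[-0.903, 0.429, 0.0], [0.429, 0.903, 0.0], [0.0, 0.0, -1.0]]
contact_force: [1.3, 0.9, -0.6]
gripper_width: 0.0276
gripper_force: 0.0
```

Emit:
drive_tool(
  rows=[
    {"travel": [0,0,0],"delta_rot": [0,0,0.175],"jaw": 0.68},
    {"travel": [0,0,0],"delta_rot": [0,0,0.175],"jaw": 0.68},
    {"travel": [0,0,0],"delta_rot": [0,0,0.175],"jaw": 0.68},
    {"travel": [0,0,0],"delta_rot": [0,0,0.175],"jaw": 0.68},
    {"travel": [0,0,0],"delta_rot": [0,0,0.175],"jaw": 0.68},
    {"travel": [0,0,0],"delta_rot": [0,0,0.175],"jaw": 0.68},
    {"travel": [0,0,0],"delta_rot": [0,0,0.175],"jaw": 0.68},
    {"travel": [0,0,0],"delta_rot": [0,0,0],"jaw": 0.68},
  ],
)

```text
clock: 2.15
tcp_pos: [0.4508, 0.1546, 0.2311]
tcp_rot: [[0.097, 0.995, -0.0], [0.995, -0.097, -0.0], [-0.0, -0.0, -1.0]]
contact_force: [-0.2, -0.0, 0.0]
gripper_width: 0.0272
gripper_force: 0.0
```

```bash
python3 - <<'E'
from h import *
s=telemetry.sense();print(s['tcp_pos'],s['tcp_rot'],s['joints'],s['gripper_width'])
im,d,p=cap('wrist'); cv2.imwrite('pics/w1.png',im[...,::-1]);P=cloud(d,p)
m=(P[...,2]>.085)&(P[...,2]<.112)&(P[...,0]>.43)&(P[...,0]<.468)&(P[...,1]>.09)&(P[...,1]<.22)
q=P[m];print(len(q));v,u=np.where(m);
if len(q):print(cv2.minAreaRect((q[:,:2]*1000).astype(np.float32)),np.percentile(q[:,2],[5,50,95]),u.min(),u.max(),v.min(),v.max())
E
```

```text
[0.45076279 0.15455331 0.23110589] [[ 9.66791482e-02  9.95315540e-01 -3.43690642e-04]
 [ 9.95315587e-01 -9.66791954e-02 -1.23552683e-04]
 [-1.56201641e-04 -3.30135685e-04 -9.99999933e-01]] [ 1.89255195e+01 -5.03656141e+00  4.69792869e-02  9.51044642e+01
 -3.09474411e-04  1.14473494e+02] 0.027190995919266676
1584
((455.73687744140625, 155.44540405273438), (99.58572387695312, 24.375905990600586), 89.96122741699219) [0.10075856 0.10349775 0.10498161] 314 343 169 285
```

View pics/w1.png

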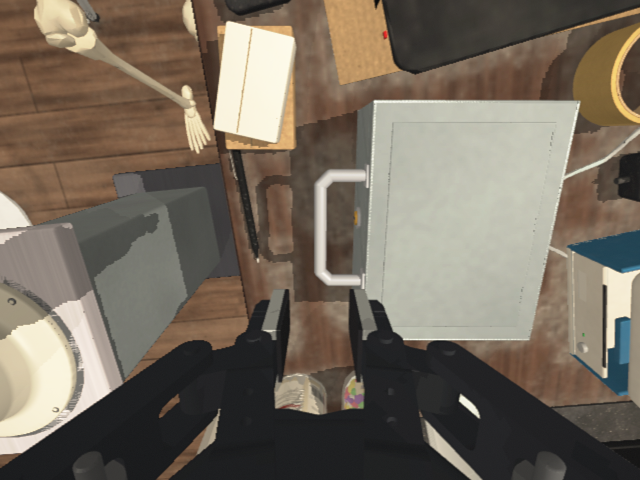

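The wrist view shows the handle bar at u≈320, v 185–275, with the fingers straddling it in x. I'll measure the bar itself, and the lid too.

```bash
python3 - <<'E'
from h import *
im,d,p=cap('wrist');P=cloud(d,p)
for v in range(195,270,15):
    r=P[v,305:345];m=(r[:,2]>.09)&(r[:,2]<.115);q=r[m];print(v,len(q),q[:,0].min().round(4),q[:,0].max().round(4),q.mean(0).round(4),q[:,2].max().round(4))
q=P.reshape(-1,3);q=q[(q[:,2]>.103)&(q[:,2]<.118)&(q[:,0]>.476)&(q[:,0]<.66)&(q[:,1]>.02)&(q[:,1]<.27)]
print(cv2.minAreaRect((q[:,:2]*1000).astype(np.float32)))
E
```

```text
195 12 0.4502 0.459 [0.4546 0.186  0.1034] 0.1055
210 12 0.449 0.4579 [0.4535 0.1738 0.1033] 0.1046
225 12 0.4478 0.4568 [0.4523 0.1614 0.1032] 0.1045
240 12 0.4465 0.4557 [0.4511 0.1485 0.1031] 0.1047
255 12 0.4452 0.4545 [0.4499 0.1354 0.1031] 0.1052
((555.299072265625, 145.92379760742188), (200.52891540527344, 169.00680541992188), 84.29181671142578)
```

Emit:
drive_tool(
  rows=[
    {"travel": [0,0.001,0.03],"delta_rot": [0,0,0],"jaw": 0.68},
    {"travel": [0,0,0.04],"delta_rot": [0,0,0],"jaw": 0.68},
    {"travel": [0,0,0.04],"delta_rot": [0,0,0],"jaw": 0.68},
    {"travel": [0,0,0.03],"delta_rot": [0,0,0],"jaw": 0.68},
    {"travel": [0,0,0.013],"delta_rot": [0,0,0],"jaw": 0.68},
    {"travel": [0,0,0],"delta_rot": [0,0,0],"jaw": 0.9},
    {"travel": [0,0,0],"delta_rot": [0,0,0],"jaw": 1},
    {"travel": [0,0,0],"delta_rot": [0,0,0],"jaw": 1},
  ],
  grip_force=25,
)

```text
clock: 3.25
tcp_pos: [0.4516, 0.1545, 0.079]
tcp_rot: [[0.097, 0.995, -0.0], [0.995, -0.097, -0.0], [-0.0, -0.0, -1.0]]
contact_force: [-6.3, -0.9, -0.7]
gripper_width: 0.0091
gripper_force: 24.5
```

```bash
python3 - <<'E'
import numpy as np
R=np.hypot(.188,.009);a0=np.arctan2(.009,.188)
p=None
for i in range(0,33):
    t=1.72*(1-np.cos(np.pi*i/32))/2 if 0 else 1.72*i/32
    q=np.array([-R*np.cos(t+a0),R*np.sin(t+a0)])
    if p is not None: print(i,round(t,3),np.round(q-p,4))
    p=q
E
```

```text
1 0.054 [0.0008 0.0101]
2 0.107 [0.0013 0.01  ]
3 0.161 [0.0018 0.0099]
4 0.215 [0.0024 0.0098]
5 0.269 [0.0029 0.0097]
6 0.323 [0.0034 0.0095]
7 0.376 [0.0039 0.0093]
8 0.43 [0.0044 0.0091]
9 0.484 [0.0049 0.0089]
10 0.537 [0.0054 0.0086]
11 0.591 [0.0058 0.0083]
12 0.645 [0.0062 0.008 ]
13 0.699 [0.0067 0.0076]
14 0.752 [0.0071 0.0072]
15 0.806 [0.0074 0.0068]
16 0.86 [0.0078 0.0064]
17 0.914 [0.0081 0.006 ]
18 0.968 [0.0084 0.0056]
19 1.021 [0.0087 0.0051]
20 1.075 [0.009  0.0046]
21 1.129 [0.0092 0.0041]
22 1.182 [0.0094 0.0036]
23 1.236 [0.0096 0.0031]
24 1.29 [0.0098 0.0026]
25 1.344 [0.0099 0.0021]
26 1.397 [0.01   0.0015]
27 1.451 [0.0101 0.001 ]
28 1.505 [0.0101 0.0005]
29 1.559 [ 0.0101 -0.0001]
30 1.613 [ 0.0101 -0.0006]
31 1.666 [ 0.01   -0.0012]
32 1.72 [ 0.01   -0.0017]
```

Gripped (9 mm). Next I follow the arc.

Emit:
drive_tool(
  rows=[
    {"travel": [0,0.0008,-0.0101],"delta_rot": [0,0,0],"jaw": 1},
    {"travel": [0,0.0013,-0.01],"delta_rot": [0,0,0],"jaw": 1},
    {"travel": [0,0.0018,-0.0099],"delta_rot": [0,0,0],"jaw": 1},
    {"travel": [0,0.0024,-0.0098],"delta_rot": [0,0,0],"jaw": 1},
    {"travel": [0,0.0029,-0.0097],"delta_rot": [0,0,0],"jaw": 1},
    {"travel": [0,0.0034,-0.0095],"delta_rot": [0,0,0],"jaw": 1},
    {"travel": [0,0.0039,-0.0093],"delta_rot": [0,0,0],"jaw": 1},
    {"travel": [0,0.0044,-0.0091],"delta_rot": [0,0,0],"jaw": 1},
  ],
)

```text
clock: 4.25
tcp_pos: [0.4721, 0.1524, 0.1572]
tcp_rot: [[0.098, 0.995, -0.001], [0.995, -0.098, 0.0], [0.0, -0.001, -1.0]]
contact_force: [-9.2, -1.1, -0.8]
gripper_width: 0.0086
gripper_force: 24.4
```

Emit:
drive_tool(
  rows=[
    {"travel": [0,0.0049,-0.0089],"delta_rot": [0,0,0],"jaw": 1},
    {"travel": [0,0.0054,-0.0086],"delta_rot": [0,0,0],"jaw": 1},
    {"travel": [0,0.0058,-0.0083],"delta_rot": [0,0,0],"jaw": 1},
    {"travel": [0,0.0062,-0.008],"delta_rot": [0,0,0],"jaw": 1},
    {"travel": [0,0.0067,-0.0076],"delta_rot": [0,0,0],"jaw": 1},
    {"travel": [0,0.0071,-0.0072],"delta_rot": [0,0,0],"jaw": 1},
    {"travel": [0,0.0074,-0.0068],"delta_rot": [0,0,0],"jaw": 1},
    {"travel": [0,0.0078,-0.0064],"delta_rot": [0,0,0],"jaw": 1},
  ],
)

```text
clock: 5.25
tcp_pos: [0.5229, 0.1474, 0.2207]
tcp_rot: [[0.097, 0.995, 0.001], [0.995, -0.097, 0.001], [0.001, 0.001, -1.0]]
contact_force: [-7.3, 0.1, 6.0]
gripper_width: 0.0088
gripper_force: 24.7
```

Emit:
drive_tool(
  rows=[
    {"travel": [0,0.0081,-0.006],"delta_rot": [0,0,0],"jaw": 1},
    {"travel": [0,0.0084,-0.0056],"delta_rot": [0,0,0],"jaw": 1},
    {"travel": [0,0.0087,-0.0051],"delta_rot": [0,0,0],"jaw": 1},
    {"travel": [0,0.009,-0.0046],"delta_rot": [0,0,0],"jaw": 1},
    {"travel": [0,0.0092,-0.0041],"delta_rot": [0,0,0],"jaw": 1},
    {"travel": [0,0.0094,-0.0036],"delta_rot": [0,0,0],"jaw": 1},
    {"travel": [0,0.0096,-0.0031],"delta_rot": [0,0,0],"jaw": 1},
    {"travel": [0,0.0098,-0.0026],"delta_rot": [0,0,0],"jaw": 1},
  ],
)

```text
clock: 6.25
tcp_pos: [0.5962, 0.1402, 0.2542]
tcp_rot: [[0.098, 0.995, 0.002], [0.995, -0.098, 0.0], [0.001, 0.002, -1.0]]
contact_force: [-5.1, -1.4, 7.9]
gripper_width: 0.0091
gripper_force: 26.0
```

Emit:
drive_tool(
  rows=[
    {"travel": [0,0.0099,-0.0021],"delta_rot": [0,0,0],"jaw": 1},
    {"travel": [0,0.01,-0.0015],"delta_rot": [0,0,0],"jaw": 1},
    {"travel": [0,0.0101,-0.001],"delta_rot": [0,0,0],"jaw": 1},
    {"travel": [0,0.0101,-0.0005],"delta_rot": [0,0,0],"jaw": 1},
    {"travel": [0,0.0101,0],"delta_rot": [0,0,0],"jaw": 1},
    {"travel": [0,0.0101,0.0006],"delta_rot": [0,0,0],"jaw": 1},
    {"travel": [0,0.01,0.0012],"delta_rot": [0,0,0],"jaw": 1},
    {"travel": [0,0.01,0.0017],"delta_rot": [0,0,0],"jaw": 1},
  ],
)

```text
clock: 7.25
tcp_pos: [0.6761, 0.1323, 0.2533]
tcp_rot: [[0.098, 0.995, -0.001], [0.995, -0.098, -0.0], [-0.0, -0.001, -1.0]]
contact_force: [-2.6, -2.8, 2.8]
gripper_width: 0.0091
gripper_force: 26.6
```

```bash
python3 - <<'E'
from h import *
s=telemetry.sense();print(s['tcp_pos'],s['joints'],s['contact_force'])
im,d,p=cap('scene'); cv2.imwrite('pics/s2.png',im[...,::-1])
E
```

```text
[0.67606598 0.13229797 0.25328315] [ 1.10776877e+01  2.69990121e+01  3.95834484e+01  1.02624070e+02
 -1.33204782e-02  1.06696736e+02] [-2.58268214 -2.76604813  2.83139318]
```

View pics/s2.png

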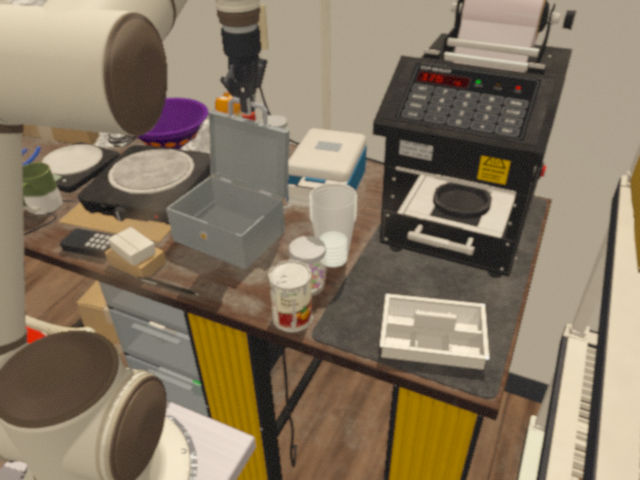

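The scene view shows the lid standing open, leaning back a little, with the gripper on its bar at (250,95). Next: release, withdraw upward, then back.

Emit:
drive_tool(
  rows=[
    {"travel": [0,0,0],"delta_rot": [0,0,0],"jaw": 0.68},
    {"travel": [0,0,0],"delta_rot": [0,0,0],"jaw": 0.68},
    {"travel": [0,0,-0.01],"delta_rot": [0,0,0],"jaw": 0.68},
    {"travel": [0,0,-0.015],"delta_rot": [0,0,0],"jaw": 0.68},
    {"travel": [0,0,-0.015],"delta_rot": [0,0,0],"jaw": 0.68},
    {"travel": [0,0,-0.015],"delta_rot": [0,0,0],"jaw": 0.68},
    {"travel": [0,0,-0.015],"delta_rot": [0,0,0],"jaw": 0.68},
    {"travel": [0,0,0],"delta_rot": [0,0,0],"jaw": 0.68},
  ],
)

```text
clock: 8.3
tcp_pos: [0.6757, 0.1327, 0.3255]
tcp_rot: [[0.098, 0.995, 0.003], [0.995, -0.098, 0.001], [0.001, 0.003, -1.0]]
contact_force: [-0.8, 0.3, 0.1]
gripper_width: 0.0273
gripper_force: 0.0
```

Emit:
drive_tool(
  rows=[
    {"travel": [0,-0.01,0],"delta_rot": [0,0,0],"jaw": 0},
    {"travel": [0,-0.03,0],"delta_rot": [0,0,0],"jaw": 0},
    {"travel": [0,-0.03,0],"delta_rot": [0,0,0],"jaw": 0},
    {"travel": [0,-0.03,0],"delta_rot": [0,0,0],"jaw": 0},
    {"travel": [0,-0.03,0],"delta_rot": [0,0,0],"jaw": 0},
    {"travel": [0,-0.02,0],"delta_rot": [0,0,0],"jaw": 0},
    {"travel": [0,0,0],"delta_rot": [0,0,0],"jaw": 0},
    {"travel": [0,0,0],"delta_rot": [0,0,0],"jaw": 0},
  ],
)

```text
clock: 9.3
tcp_pos: [0.5266, 0.1472, 0.3235]
tcp_rot: [[0.098, 0.995, 0.0], [0.995, -0.098, -0.0], [-0.0, 0.0, -1.0]]
contact_force: [0.2, -0.8, -0.8]
gripper_width: 0.0855
gripper_force: 0.0
```

```bash
python3 - <<'E'
from h import *
s=telemetry.sense();print(s['tcp_pos'],s['joints'])
im,d,p=cap('wrist'); cv2.imwrite('pics/w3.png',im[...,::-1]);P=cloud(d,p);np.savez('w3.npz',im=im,P=P)
im,d,p=cap('side');P2=cloud(d,p);np.savez('side2.npz',im=im,P=P2)
for P in(P,P2):
    q=P.reshape(-1,3)
    q=q[(q[:,2]>.082)&(q[:,2]<.097)&(q[:,0]>.46)&(q[:,0]<.66)&(q[:,1]>.02)&(q[:,1]<.27)]
    print(len(q),cv2.minAreaRect((q[:,:2]*1000).astype(np.float32)),np.percentile(q[:,2],[5,50,95]))
    q=P.reshape(-1,3);q=q[(q[:,2]>.13)&(q[:,2]<.23)&(q[:,0]>.6)&(q[:,0]<.72)&(q[:,1]>.05)&(q[:,1]<.22)]
    if len(q)>50:
        A=np.c_[q[:,1:]-[.14,.09],np.ones(len(q))];print('lid',len(q),np.linalg.lstsq(A,q[:,0],rcond=None)[0])
q=P2.reshape(-1,3)
q=q[(q[:,2]>.02)&(q[:,2]<.075)&(abs(q[:,0]-.455)<.11)&(abs(q[:,1]+.352)<.13)];print('tray',len(q),cv2.minAreaRect((q[:,:2]*1000).astype(np.float32)))
E
```

```text
[0.5265844  0.14717195 0.32348303] [ 1.56160152e+01  7.88149254e+00  2.37583532e+01  1.05873529e+02
 -2.27201056e-03  1.11228245e+02]
5540 ((572.5740966796875, 144.45761108398438), (199.7154083251953, 167.1954345703125), 84.46095275878906) [0.08506589 0.09101086 0.09466179]
lid 12197 [0.09849658 0.16232638 0.65423483]
780 ((566.5263061523438, 94.0694808959961), (102.80142211914062, 170.64930725097656), 85.01475524902344) [0.08322606 0.09079752 0.09519865]
lid 1827 [0.10291186 0.16129829 0.65330553]
tray 2560 ((454.57708740234375, -352.0633239746094), (131.5252227783203, 182.7151336669922), 14.935430526733398)
```

View pics/w3.png

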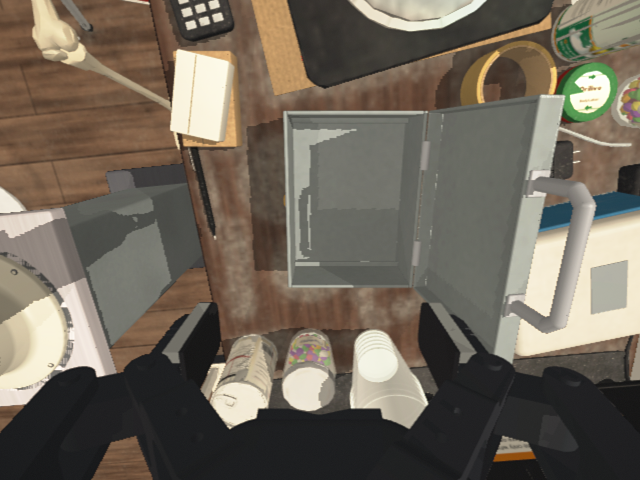

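The box is open and empty. Its rim corners are at about (285,112), (290,286) and (425,112), and the lid leans back at about 1.73 rad. The box centre comes out at (0.564, 0.1447), yaw −5.55°. Next I go to the tray.

Emit:
drive_tool(
  rows=[
    {"travel": [-0.04,-0.002,0],"delta_rot": [0,0,0],"jaw": 0},
    {"travel": [-0.046,-0.002,0],"delta_rot": [0,0,0],"jaw": 0},
    {"travel": [-0.046,-0.002,0],"delta_rot": [0,0,0],"jaw": 0},
    {"travel": [-0.046,-0.002,0],"delta_rot": [0,0,0],"jaw": 0},
    {"travel": [-0.046,-0.002,0],"delta_rot": [0,0,0],"jaw": 0},
    {"travel": [-0.046,-0.002,0],"delta_rot": [0,0,0],"jaw": 0},
    {"travel": [-0.046,-0.002,0],"delta_rot": [0,0,0],"jaw": 0},
    {"travel": [-0.046,-0.002,0],"delta_rot": [0,0,0],"jaw": 0},
  ],
)

```text
clock: 10.4
tcp_pos: [0.4749, -0.2135, 0.3233]
tcp_rot: [[0.098, 0.995, -0.0], [0.995, -0.098, 0.0], [0.0, -0.001, -1.0]]
contact_force: [0.7, 0.1, 0.5]
gripper_width: 0.0852
gripper_force: 0.0
```

Emit:
drive_tool(
  rows=[
    {"travel": [-0.046,-0.002,0],"delta_rot": [0,0,0],"jaw": 0},
    {"travel": [-0.046,-0.002,0],"delta_rot": [0,0,0],"jaw": 0},
    {"travel": [-0.045,-0.002,0],"delta_rot": [0,0,0],"jaw": 0},
    {"travel": [0,0,0],"delta_rot": [0,0,-0.18],"jaw": 0},
    {"travel": [0,0,0],"delta_rot": [0,0,-0.18],"jaw": 0},
    {"travel": [0,0,0.035],"delta_rot": [0,0,0],"jaw": 0},
    {"travel": [0,0,0.035],"delta_rot": [0,0,0],"jaw": 0},
    {"travel": [0,0,0],"delta_rot": [0,0,0],"jaw": 0},
  ],
)

```text
clock: 11.4
tcp_pos: [0.4548, -0.3471, 0.2508]
tcp_rot: [[-0.259, 0.966, -0.004], [0.966, 0.259, 0.003], [0.004, -0.003, -1.0]]
contact_force: [-0.5, -0.1, 1.0]
gripper_width: 0.0853
gripper_force: 0.0
```

```bash
python3 - <<'E'
from h import *
s=telemetry.sense();print(s['tcp_pos'],s['tcp_rot'],s['joints'])
im,d,p=cap('wrist'); cv2.imwrite('pics/w4.png',im[...,::-1]);P=cloud(d,p)
g=(abs(P[...,0]-.455)<.12)&(abs(P[...,1]+.352)<.14)
for t,a,b in(('rim',.027,.047),('bar',.052,.075)):
    m=g&(P[...,2]>a)&(P[...,2]<b);q=P[m];v,u=np.where(m)
    if len(q):print(t,len(q),cv2.minAreaRect((q[:,:2]*1000).astype(np.float32)),np.percentile(q[:,2],[5,50,95]),u.min(),u.max(),v.min(),v.max())
E
```

```text
[ 0.45478453 -0.34707233  0.25076722] [[-0.25866454  0.96595747 -0.00433809]
 [ 0.96595777  0.25867926  0.0032594 ]
 [ 0.00427062 -0.00334732 -0.99998528]] [-3.73481832e+01  8.91229087e+00  1.65837599e+01  9.79823552e+01
 -2.32782929e-03  3.76604382e+01]
rim 5248 ((455.677978515625, -350.3813781738281), (130.36981201171875, 178.37057495117188), 14.997756958007812) [0.02775257 0.03466744 0.03629822] 254 383 127 290
bar 690 ((455.4728698730469, -350.0051574707031), (9.306254386901855, 70.88749694824219), 14.990378379821777) [0.05878756 0.06073329 0.0621398 ] 314 323 183 253
```

View pics/w4.png

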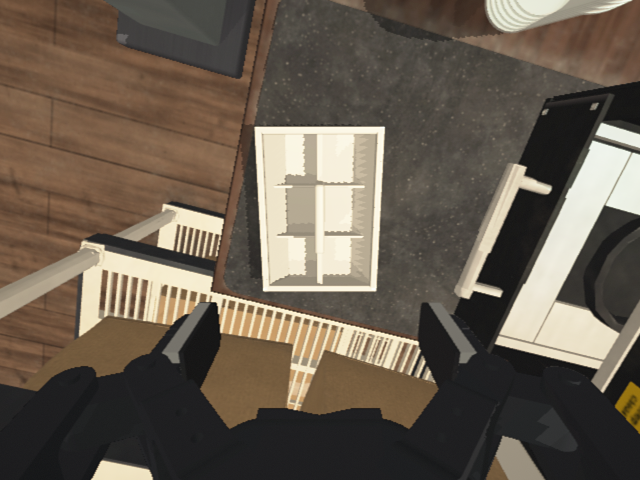

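The wrist view shows the tray (255–385, 127–290) with its bar at u≈318, v 183–253, square with the tool. Next: descend with the jaw part shut, then grip.

Emit:
drive_tool(
  rows=[
    {"travel": [-0.0038,-0.0003,0.03],"delta_rot": [0,0,0],"jaw": 0.35},
    {"travel": [0,0,0.04],"delta_rot": [0,0,0],"jaw": 0.35},
    {"travel": [0,0,0.04],"delta_rot": [0,0,0],"jaw": 0.35},
    {"travel": [0,0,0.035],"delta_rot": [0,0,0],"jaw": 0.35},
    {"travel": [0,0,0.03],"delta_rot": [0,0,0],"jaw": 0.35},
    {"travel": [0,0,0.02],"delta_rot": [0,0,0],"jaw": 0.35},
    {"travel": [0,0,0.012],"delta_rot": [0,0,0],"jaw": 0.35},
    {"travel": [0,0,0],"delta_rot": [0,0,0],"jaw": 0.35},
  ],
)

```text
clock: 12.45
tcp_pos: [0.4565, -0.3513, 0.0473]
tcp_rot: [[-0.259, 0.966, 0.0], [0.966, 0.259, -0.0], [-0.0, 0.0, -1.0]]
contact_force: [-0.2, 0.4, -0.1]
gripper_width: 0.0552
gripper_force: 0.0
```

```bash
python3 - <<'E'
from h import *
s=telemetry.sense();print(s['tcp_pos'],s['tcp_rot'],s['contact_force'],s['gripper_width'])
E
```

```text
[ 0.45651169 -0.35134816  0.04729594] [[-2.58945149e-01  9.65892015e-01  1.61369389e-04]
 [ 9.65892020e-01  2.58945165e-01 -8.88916517e-05]
 [-1.27645560e-04  1.32847343e-04 -9.99999983e-01]] [-0.16385426  0.36521361 -0.1262788 ] 0.05517411827586217
```

Emit:
drive_tool(
  rows=[
    {"travel": [0,-0.001,0.005],"delta_rot": [0,0,0],"jaw": 0.35},
    {"travel": [0,0,0.005],"delta_rot": [0,0,0],"jaw": 0.35},
    {"travel": [0,0,0],"delta_rot": [0,0,0],"jaw": 0.7},
    {"travel": [0,0,0],"delta_rot": [0,0,0],"jaw": 0.85},
    {"travel": [0,0,0],"delta_rot": [0,0,0],"jaw": 1},
    {"travel": [0,0,0],"delta_rot": [0,0,0],"jaw": 1},
    {"travel": [0,0,0],"delta_rot": [0,0,0],"jaw": 1},
    {"travel": [0,0,0],"delta_rot": [0,0,0],"jaw": 1},
  ],
  grip_force=60,
)

```text
clock: 13.45
tcp_pos: [0.4554, -0.3514, 0.0372]
tcp_rot: [[-0.259, 0.966, 0.001], [0.966, 0.259, -0.0], [-0.0, 0.0, -1.0]]
contact_force: [-0.6, 1.2, 4.5]
gripper_width: 0.0086
gripper_force: 60.7
```

Emit:
drive_tool(
  rows=[
    {"travel": [0,0,-0.005],"delta_rot": [0,0,0],"jaw": 1},
    {"travel": [0,0,-0.015],"delta_rot": [0,0,0],"jaw": 1},
    {"travel": [0,0,-0.03],"delta_rot": [0,0,0],"jaw": 1},
    {"travel": [0,0,-0.035],"delta_rot": [0,0,0],"jaw": 1},
    {"travel": [0,0,-0.035],"delta_rot": [0,0,0],"jaw": 1},
    {"travel": [0,0,-0.035],"delta_rot": [0,0,0],"jaw": 1},
    {"travel": [0,0,-0.035],"delta_rot": [0,0,0],"jaw": 1},
    {"travel": [0,0,-0.025],"delta_rot": [0,0,0],"jaw": 1},
  ],
)

```text
clock: 14.45
tcp_pos: [0.4552, -0.3513, 0.2544]
tcp_rot: [[-0.259, 0.966, 0.001], [0.966, 0.259, -0.001], [-0.001, 0.001, -1.0]]
contact_force: [0.3, 0.5, -2.3]
gripper_width: 0.0088
gripper_force: 59.8
```

```bash
cat > tray.py <<'E'
from h import *
s=telemetry.sense();t=s['tcp_pos'];Y=s['tcp_rot'][:,1];X=s['tcp_rot'][:,0]
print('tcp',t.round(4),'yaw',np.degrees(np.arctan2(Y[1],Y[0])).round(2),s['contact_force'].round(1),s['gripper_width'].round(4),s['gripper_force'])
im,d,p=cap('side');P=cloud(d,p);q=P.reshape(-1,3)
m=(abs(q[:,0]-t[0])<.12)&(abs(q[:,1]-t[1])<.14)
# rim top: underside = tcp_z-0.031-3mm -> rim near tcp_z-.0
ut=t[2]-.034
g=q[m&(q[:,2]>ut+.024)&(q[:,2]<ut+.039)&(im.reshape(-1,3).min(1)>110)]
r=cv2.minAreaRect((g[:,:2]*1000).astype(np.float32));print('rim',len(g),r)
A=np.c_[g[:,:2]-t[:2],np.ones(len(g))];z=g[:,2];k=np.ones(len(z),bool)
for _ in range(5):
    c=np.linalg.lstsq(A[k],z[k],rcond=None)[0];k=abs(z-A@c)<.004
print('rim plane',c.round(4),k.sum())
E
python3 tray.py
```

```text
Traceback (most recent call last):
  File "tray.py", line 3, in <module>
    print('tcp',t.round(4),'yaw',np.degrees(np.arctan2(Y[1],Y[0])).round(2),s['contact_force'].round(1),s['gripper_width'].round(4),s['gripper_force'])
                                                                                                        ^^^^^^^^^^^^^^^^^^^^^^^^
AttributeError: 'float' object has no attribute 'round'
```

Emit:
drive_tool(
  rows=[
    {"travel": [0,0,0],"delta_rot": [0,0,0.06],"jaw": 1},
    {"travel": [0,0,0],"delta_rot": [0,0,0.12],"jaw": 1},
    {"travel": [0,0,0],"delta_rot": [0,0,0.12],"jaw": 1},
    {"travel": [0,0,0],"delta_rot": [0,0,0.059],"jaw": 1},
    {"travel": [0.01,-0.001,0],"delta_rot": [0,0,0],"jaw": 1},
    {"travel": [0.02,-0.0015,0],"delta_rot": [0,0,0],"jaw": 1},
    {"travel": [0.03,-0.0025,0],"delta_rot": [0,0,0],"jaw": 1},
    {"travel": [0.03,-0.0025,0],"delta_rot": [0,0,0],"jaw": 1},
  ],
)

```text
clock: 15.45
tcp_pos: [0.4561, -0.2589, 0.2521]
tcp_rot: [[0.096, 0.995, 0.0], [0.995, -0.096, 0.0], [0.0, 0.0, -1.0]]
contact_force: [-0.2, 0.7, -2.5]
gripper_width: 0.0089
gripper_force: 59.8
```

Emit:
drive_tool(
  rows=[
    {"travel": [0.032,-0.0027,0],"delta_rot": [0,0,0],"jaw": 1},
    {"travel": [0.032,-0.0027,0],"delta_rot": [0,0,0],"jaw": 1},
    {"travel": [0.032,-0.0027,0],"delta_rot": [0,0,0],"jaw": 1},
    {"travel": [0.032,-0.0027,0],"delta_rot": [0,0,0],"jaw": 1},
    {"travel": [0.032,-0.0027,0],"delta_rot": [0,0,0],"jaw": 1},
    {"travel": [0.032,-0.0027,0],"delta_rot": [0,0,0],"jaw": 1},
    {"travel": [0.032,-0.0027,0],"delta_rot": [0,0,0],"jaw": 1},
    {"travel": [0.032,-0.0027,0],"delta_rot": [0,0,0],"jaw": 1},
  ],
)

```text
clock: 16.45
tcp_pos: [0.4588, -0.0021, 0.2522]
tcp_rot: [[0.095, 0.995, 0.001], [0.995, -0.095, 0.0], [0.0, 0.001, -1.0]]
contact_force: [0.3, -0.0, -2.2]
gripper_width: 0.0088
gripper_force: 59.8
```

Emit:
drive_tool(
  rows=[
    {"travel": [0.024,0.008,0],"delta_rot": [0,0,0],"jaw": 1},
    {"travel": [0.024,0.015,0],"delta_rot": [0,0,0],"jaw": 1},
    {"travel": [0.024,0.015,0],"delta_rot": [0,0,0],"jaw": 1},
    {"travel": [0.024,0.015,0],"delta_rot": [0,0,0],"jaw": 1},
    {"travel": [0.02,0.012,0],"delta_rot": [0,0,0],"jaw": 1},
    {"travel": [0.012,0.008,0],"delta_rot": [0,0,0],"jaw": 1},
    {"travel": [0.006,0.004,0],"delta_rot": [0,0,0],"jaw": 1},
    {"travel": [0,0,0],"delta_rot": [0,0,0],"jaw": 1},
  ],
)

```text
clock: 17.45
tcp_pos: [0.5491, 0.1219, 0.2518]
tcp_rot: [[0.096, 0.995, -0.0], [0.995, -0.096, -0.0], [-0.0, -0.0, -1.0]]
contact_force: [0.2, 0.5, -3.0]
gripper_width: 0.0084
gripper_force: 59.8
```

```bash
sed -i "s/s\['gripper_width'\].round(4)/s['gripper_width']/" tray.py; python3 tray.py
```

```text
tcp [0.5491 0.1219 0.2518] yaw -5.53 [ 0.2  0.5 -3. ] 0.008392817135905135 59.75716531276703
rim 519 ((572.5358276367188, 45.488094329833984), (193.23301696777344, 50.797096252441406), 13.139425277709961)
rim plane [-0.0049 -0.0874  0.2422] 433
```

```bash
python3 - <<'E'
from h import *
a,d,p=cap('side');b,d2,p2=cap('scene');np.savez('s5.npz',a=a,P=cloud(d,p),b=b,P2=cloud(d2,p2))
o=np.vstack([a[120:420,100:420],b[60:360,100:420]]);o=np.hstack([a[120:420,100:420],b[60:360,100:420]])
cv2.imwrite('pics/s5.png',o[...,::-1])
E
```

```text
(no output)
```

View pics/s5.png

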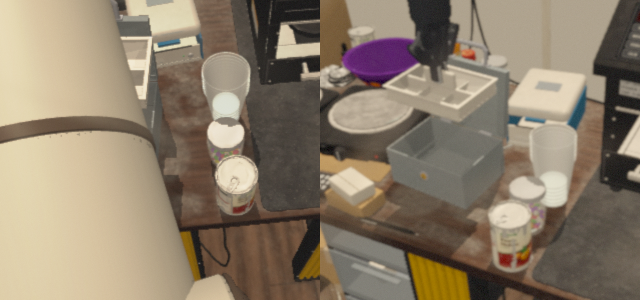

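The scene camera sees the tray level over the box (crop 385–505, 60–120). The containers are undisturbed, and the arm blocks the side view. Next: centre it and lower part-way.

Emit:
drive_tool(
  rows=[
    {"travel": [0.006,0.0032,0],"delta_rot": [0,0,0],"jaw": 1},
    {"travel": [0.012,0.0063,0],"delta_rot": [0,0,0],"jaw": 1},
    {"travel": [0.006,0.0032,0],"delta_rot": [0,0,0],"jaw": 1},
    {"travel": [0,0,0.015],"delta_rot": [0,0,0],"jaw": 1},
    {"travel": [0,0,0.025],"delta_rot": [0,0,0],"jaw": 1},
    {"travel": [0,0,0.025],"delta_rot": [0,0,0],"jaw": 1},
    {"travel": [0,0,0.01],"delta_rot": [0,0,0],"jaw": 1},
    {"travel": [0,0,0],"delta_rot": [0,0,0],"jaw": 1},
  ],
)

```text
clock: 18.6
tcp_pos: [0.5642, 0.1446, 0.1765]
tcp_rot: [[0.097, 0.995, -0.001], [0.995, -0.097, -0.0], [-0.0, -0.001, -1.0]]
contact_force: [0.2, 0.5, -1.9]
gripper_width: 0.0085
gripper_force: 59.7
```

```bash
sed -i "s/cap('side')/cap('scene')/" tray.py; cat >> tray.py <<'E'
w,dw,pw=cap('wrist');cv2.imwrite('pics/w6.png',np.hstack([im[90:330,140:440],w[60:300,150:500]])[...,::-1]);Pw=cloud(dw,pw);q=Pw.reshape(-1,3)
m=(abs(q[:,0]-t[0])<.12)&(abs(q[:,1]-t[1])<.14)
g=q[m&(q[:,2]>ut+.022)&(q[:,2]<ut+.042)&(w.reshape(-1,3).min(1)>110)]
print('wrist rim',len(g),cv2.minAreaRect((g[:,:2]*1000).astype(np.float32)),np.percentile(g[:,2],[5,50,95]))
g=q[m&(q[:,2]>.08)&(q[:,2]<.097)];print('wrist box rim',len(g),cv2.minAreaRect((g[:,:2]*1000).astype(np.float32)))
E
python3 tray.py
```

```text
tcp [0.5642 0.1446 0.1765] yaw -5.55 [ 0.2  0.5 -1.9] 0.008481762880522365 59.71316993236542
rim 1027 ((584.2445068359375, 135.27584838867188), (190.11325073242188, 177.01112365722656), 83.59423065185547)
rim plane [-0.0136 -0.0043  0.1724] 799
wrist rim 21351 ((565.732666015625, 155.49111938476562), (159.92861938476562, 130.04348754882812), 84.60327911376953) [0.16556664 0.17485568 0.17633361]
wrist box rim 538 ((574.8692016601562, 243.79867553710938), (1.701669692993164, 151.252685546875), 84.34137725830078)
```

View pics/w6.png

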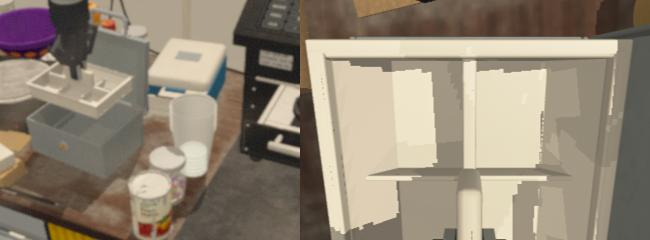

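Wrist and scene views agree: the tray centre is at (0.5648, 0.1455) and the box centre at (0.565, 0.145), with matching yaw. Next: lower to about 2 cm above the rim.

Emit:
drive_tool(
  rows=[
    {"travel": [0,0,0.005],"delta_rot": [0,0,0],"jaw": 1},
    {"travel": [0,0,0.01],"delta_rot": [0,0,0],"jaw": 1},
    {"travel": [0,0,0.01],"delta_rot": [0,0,0],"jaw": 1},
    {"travel": [0,0,0.006],"delta_rot": [0,0,0],"jaw": 1},
    {"travel": [0,0,0],"delta_rot": [0,0,0],"jaw": 1},
    {"travel": [0,0,0],"delta_rot": [0,0,0],"jaw": 1},
    {"travel": [0,0,0],"delta_rot": [0,0,0],"jaw": 1},
    {"travel": [0,0,0],"delta_rot": [0,0,0],"jaw": 1},
  ],
)

```text
clock: 19.7
tcp_pos: [0.5645, 0.1445, 0.1461]
tcp_rot: [[0.097, 0.995, 0.0], [0.995, -0.097, 0.0], [0.0, 0.0, -1.0]]
contact_force: [-1.2, -0.2, -2.9]
gripper_width: 0.0092
gripper_force: 59.7
```

```bash
python3 tray.py; python3 -c "
from h import *
s=telemetry.sense();print(s['joint_velocities'])
im,d,p=cap('scene');P=cloud(d,p).reshape(-1,3);q=P[(P[:,2]>.15)&(P[:,2]<.23)&(P[:,0]>.64)&(P[:,0]<.72)&(P[:,1]>.04)&(P[:,1]<.12)];A=np.c_[q[:,1:]-[.14,.09],np.ones(len(q))];print('lid',len(q),np.linalg.lstsq(A,q[:,0],rcond=None)[0])"
```

```text
tcp [0.5645 0.1445 0.1461] yaw -5.56 [-1.2 -0.2 -2.9] 0.00924642192090277 59.72762703895569
rim 974 ((581.77685546875, 135.49032592773438), (192.3589630126953, 169.56483459472656), 84.33064270019531)
rim plane [-0.0141 -0.0065  0.1418] 795
wrist rim 20927 ((565.649658203125, 154.86026000976562), (160.85421752929688, 130.35707092285156), 84.61345672607422) [0.13508837 0.14352409 0.14497085]
wrist box rim 5009 ((622.3862915039062, 181.06625366210938), (128.16575622558594, 253.98594665527344), 34.42935562133789)
[ 0.07674073 -0.00788082 -0.08386314 -0.00987895 -0.0689563  -0.01498665]
lid 1008 [0.10387789 0.15746052 0.65645938]
```

Everything is in range: underside about 21 mm above the rim, centred, level, lid at about 1.73 rad. Handing in.

```bash
python3 -c "
from station import workorder
print(workorder.hand_in())"
```

```text
the job is handed in; nothing more can be done
None
```

The job is handed in: the lid stands open at about 1.73 rad, and the tray is held still, level and square, about 21 mm above the rim and within about 1 mm of the opening's centre; tin, cups and jar looked undisturbed in the last pictures, and no verdict came back.

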